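# Hang the bottle holder on its keyhole studs and stock it

## Task

Hang the empty steel bottle holder on the stand beside the stirrer: pass both its keyholes over the two stud heads, then draw it fully down along the stand's face until the spring catch snaps out over its top edge, working gently and by feel, for the stand is only clamped by hand. Then set the amber dropper bottle upright in the hanging holder's pocket, leaving everything else on the bench where it is.

Things in the scene. Friction and masses are not known exactly. Their poses are not given: they have to be found in the camera images.
- stand: Fixed stand: grey base, 2 rods, upright metal crossplate 112 x 80 mm. Origin on the bench under the plate's face; -x points out of it, y along it. Studs at y +-31 mm: head 13 mm wide, 6.5 to 11.5 mm off the face, shank 6 mm. The plate is clamped by hand at any height: stud centres 101 to 143 mm over the bench, NOT reported; its top edge 27 mm higher. Base top 15 mm. Presses over 50 N shift it.
- holder_mid (a point): Middle of the steel holder's pocket, half-way up (38 mm over its underside, 23 mm in front of its back face). x points to its back, y to its left, z up. Back plate 90 wide, 76 tall, 4 thick. Pocket in front: two flat cheeks 40 mm apart outside (y +-20), 38 mm deep front to back, rim 62 mm over the underside; grip the cheeks from above. 120 to 195 g, loose, stands upright.
- holder_back (a point): Point on the holder's back face, midway between the keyholes, level with the slot-end centres: 62 mm over the underside. Axes as holder_mid. Keyholes at y +-31 mm: large hole 16.5 mm across, centre 28 mm over the underside; from it a slot 9 mm wide runs UP to its round end, centred at 62 mm. Hanging fully down, this point is level with the stud centres, in the plane of the crossplate face.
- pocket_floor (a point): Centre of the pocket's inside floor, 35 mm over the holder's underside, 21.5 mm in front of its back face; axes as holder_mid. Inside 35 x 34 mm, 27 mm deep, open at the top. Set things down slowly here: a push on the pocket levers on the studs.
- catch (a joint): Spring catch: round nub 7 mm wide on the crossplate, midway between the studs in y, 19.5 mm above them, 4.5 mm proud of the face. Value 0 = sprung out, 0.0045 = pushed in flush (3 to 5 N). The holder's back plate pushes it in and rubs on it (drawing down takes 5 to 10 N); when the holder is fully down it springs out over the plate's top edge and locks it.
- dropper_mid (a point): Middle of the amber dropper bottle, 45.5 mm over its foot. 91 mm tall, body 27 mm across and straight to 39 mm up, then narrowing to the neck at 64 mm, thin rubber bulb above. Stands upright, loose, 55 g. In the pocket its foot rests on the pocket floor and all above 27 mm stands clear.
- weigh_boat: white plastic weighing boat, 67 x 67 x 16 mm; a bystander
- vial_black: clear glass vial with black cap, 32 mm across, 50 mm tall; a bystander
- cream_jar: white-lidded jar, 45 mm across, 64 mm tall; a bystander
- small_beaker: glass beaker, 74 mm across, 85 mm tall; a bystander
- marker_pen: marker pen lying flat, 133 mm long; a bystander
- palette_knife: steel palette knife lying flat, 194 mm long; a bystander
- labels: roll of blank labels lying flat, 60 mm across, 22 mm tall; a bystander
Mind the look-alikes: they are no part of the job. What is shaped like the part that bears dropper_mid but purple, turquoise or yellow is not meant.

How it is judged (in metres and radians):
On the way:
1. the holder hangs fully down on both studs, the catch sprung out over it, let go (value of joint catch below 0.0015 m and x of holder_back in the frame of stand between -0.004 and 0.002 m and y of holder_back in the frame of stand between -0.007 and 0.007 m and z of holder_back in the frame of stand between 0.096 and 0.147 m and angle between holder_back's own z axis and vertical below 0.12 rad and angle between the x axis of holder_back and the x axis of stand, either way round below 0.12 rad and contact force between the fingers and holder below 0.1 N and linear speed of holder below 0.02 m/s), for 0.2 s.
At the end, for the whole second after the job is handed in: the holder hangs upright (within 0.12 rad) on the studs with its back flat to the crossplate (within 4 mm), centred on it (within 7 mm), the spring catch out over its top edge (joint below 1.5 mm); the dropper bottle stands upright (within 0.2 rad) on the floor of its pocket; both are at rest (value of joint catch below 0.0015 m and x of holder_back in the frame of stand between -0.004 and 0.002 m and y of holder_back in the frame of stand between -0.007 and 0.007 m and z of holder_back in the frame of stand between 0.096 and 0.147 m and angle between holder_back's own z axis and vertical below 0.12 rad and angle between the x axis of holder_back and the x axis of stand, either way round below 0.12 rad and horizontal distance between dropper_mid and pocket_floor below 0.01 m and z of dropper_mid in the frame of pocket_floor between 0.04 and 0.051 m and angle between dropper_mid's own z axis and vertical below 0.2 rad and linear speed of each of dropper, holder below 0.02 m/s); the robot touches nothing.
It fails at once if the holder is pressed on the stand with over 50 N (contact force between holder and stand above 50 N).
It fails at once if a bystander is pushed more than 30 mm (distance of any of weigh_boat, vial_black, cream_jar, small_beaker, marker_pen, palette_knife, labels from where it was at the start of the episode above 0.03 m).
It fails at once if the dropper bottle is tipped over (angle between dropper_mid's own z axis and vertical above 0.8 rad).
It also fails if it takes over 61 s, if anything falls off the work surface, if the arm or the gripper's body presses on something with over 40 N, if the wrist force passes 120 N, or if a joint passes its speed limit or range.

## Robot

A 6-joint arm with a two-finger parallel gripper is mounted at the origin on a cart in front of the work surface, level with it; the furniture and walls round the work are solid. World frame = base frame: x ahead of the robot, y to its left, z up, the work surface at z = 0. Lengths are in mm, angles in rad, forces in N, time in s.
With the tool pointing down it reaches from about 275 to 1000 mm from the base axis. Payload 8.4 kg.
Tool frame: the origin (TCP) lies on the centre line of the jaws, within the pads' length; the fingertips stand r.tip_reach ahead of it and the grasp point (between the pads) lies 11 mm behind it (r.tip_reach is the distance from the TCP to the fingertips, in mm); z points along the fingers, y is the line along which they close (so a half turn about z gives the same grasp; the last joint's range is limited). The gripper opens to 85 mm and grips with 20 to 120 N. Pads are 22 mm wide; open, the fingers measure 114 mm over their backs; the gripper's body (76 mm by 85 mm) begins 54 mm behind the grasp point. The pads swing forward as they close: fully open they stand 13 mm farther back than shut.
Start: joints at [1.341, 0.353, 1.633, -0, 1.155, -0.002], TCP at [141.145, 608.856, 239.281] pointing down, gripper open.
Joint ranges: [-2.63, 2.63], [-0.92, 2.1], [0.06, 2.66], [-1.3, 4.44], [0, 2.69], [-3.02, 3.02]. Speed limits (rad/s): [2.22, 2.22, 2.79, 3.14, 3.14, 3.14].

## Interface

Orientations are given as [roll, pitch, yaw] about the fixed x, y, z axes, in that order (R = Rz(yaw) Ry(pitch) Rx(roll)).
In Python, from rig import r gives the robot as it stands.
- The arm moves only by the tool carry_out, never from a script. Its argument "targets" is a list of rows, each an object with "dp": the shift along the tool's x, y, z in mm, a list of three; "yaw": the turn about the tool's z in degrees. A call has 1 to 12 rows; each row is the pose to reach, as a shift and turn from the pose commanded when the call began, along the tool's axes at that moment; what a row does not reach only later rows make up. A row lasts 1/8 s, in which the tool goes at most 62.5 mm and 10.7 degrees, less where a joint would pass 70% of its speed; a pose out of reach is approached as far as the arm can. A call with a gripper value outside its range is refused whole. "fingers" is the opening, from -1 (shut) to 1 (fully open), so that 0 is half open, set as the call begins (left out, the last holds). The fingers move at their own pace and stop on an object; "grip_force" is the grip in N (left out, the last holds). Time passes only in rows, so rows that repeat a pose let the fingers close. It gives the time, the measured TCP pose, the force, the opening and the grip force at its end, in the units of the state.
- r.sense(): the state, without advancing time (a new reading comes with each control period).
- r.grab_frame(name): name is "scene" or "top" or "wrist"; returns the picture (480x640x3 uint8, red, green, blue); there is no depth.
- r.get_calibration(name): a dict with "fx", "fy", "cx", "cy" (pixels), "dist_coeffs" ([k1, k2, p1, p2, k3] as OpenCV has them; the pictures are not rectified), "rvec" (rotation vector, rad) and "tvec" (3), from world to camera coordinates, as OpenCV has them. Camera axes: x right, y down, z forward; pixel columns grow to the right and rows downward; lengths in mm; the calibration is good to about 2 mm. A picture is of the moment at which its call begins: read the wrist's pose just before it. get_calibration takes no time and is no camera call; for the wrist camera it gives the pose at the moment of the call.
- r.sign_off(): hands the job in; it is judged then, once.
The state is a dict: "clock": time; "qpos": joint angles; "qvel": joint speeds; "joint_efforts": joint torques, N m; "eef_pos": TCP position; "tcp_rot": TCP orientation; "contact_force": force on the tool from outside, world axes, zero at the start; "wrist_torque": the same for the moment, N m; "opening": opening from 0.0 (shut) to 1.0 (fully open); "grasp_force": force on a finger pad.
Only numpy, scipy, OpenCV 4.12 (cv2) and the standard library are available. Lean on these libraries where they do the work, as an engineer would, in place of code of your own. Each camera call takes 0.05 s, during which the arm holds its last target. There are 200 camera calls.

## Working session

There is one attempt and no reset: what is moved stays moved. The work goes in short steps, Python scripts to look and compute and a tool call to move; the robot and the scene stay as the last step left them, time stands still between calls to the robot, and variables do not carry over. Pictures are saved under pics/ and viewed, at most 10 in all, crops included, and the job is handed in when it is done.

Besides the shell and the picture viewer there is one more tool, called after ">>>" by a JSON object that holds its "name" and its "arguments". carry_out: Moves the arm, as the interface text tells. Its arguments: {"type":"object","properties":{"targets":{"type":"array","items":{"type":"object","properties":{"dp":{"type":"array","items":{"type":"number"}},"yaw":{"type":"number"}}}},"fingers":{"type":"number"},"grip_force":{"type":"number"}},"required":["targets"]}

```bash
ls; mkdir -p pics
cat > h.py <<'E'
import numpy as np, cv2
from rig import r
def cal(n):
    c=r.get_calibration(n); K=np.array([[c['fx'],0,c['cx']],[0,c['fy'],c['cy']],[0,0,1.]])
    return K,np.array(c['dist_coeffs'],float),np.array(c['rvec'],float),np.array(c['tvec'],float)
def ray(c,uv):
    K,d,rv,t=c; p=cv2.undistortPoints(np.array([[uv]],float),K,d)[0,0]
    R=cv2.Rodrigues(rv)[0]; return -R.T@t.ravel(), R.T@np.array([p[0],p[1],1])
def atz(c,uv,z):
    o,v=ray(c,uv); return o+v*(z-o[2])/v[2]
def tri(c1,p1,c2,p2):
    o1,v1=ray(c1,p1);o2,v2=ray(c2,p2)
    s=np.linalg.lstsq(np.array([v1,-v2]).T,o2-o1,rcond=None)[0]
    a=o1+s[0]*v1;b=o2+s[1]*v2; return (a+b)/2,np.linalg.norm(a-b)
def proj(c,P):
    K,d,rv,t=c; return cv2.projectPoints(np.array(P,float).reshape(-1,3),rv,t,K,d)[0].reshape(-1,2)
E
python3 - <<'E'
from h import *
for n in ['scene','top']:
    im=r.grab_frame(n); cv2.imwrite(f'pics/{n}0.png',im[:,:,::-1])
    c=cal(n); print(n,ray(c,(320,240)))
print(r.sense(), r.tip_reach)
a=cv2.imread('pics/scene0.png');b=cv2.imread('pics/top0.png')
E
```

```text
pics
scene (array([ -459.75065086, -1067.11815759,   983.60115583]), array([ 0.58410874,  0.61256033, -0.5325817 ]))
top (array([ 272.43948504,  -43.11820997, 1639.21049929]), array([ 0.17140951, -0.00892945, -0.98524145]))
{'clock': 0.1, 'qpos': array([ 1.34060984e+00,  3.53589544e-01,  1.63407445e+00,  2.89943933e-05,
        1.15520771e+00, -2.37402721e-03]), 'qvel': array([-0.00052294, -0.00182855, -0.00260719,  0.00127629,  0.00070018,
        0.00151059]), 'joint_efforts': array([ 3.37124893e-04, -6.06356764e+01, -3.42823648e+01, -1.68604066e-05,
        3.97801588e-03, -1.39580217e-05]), 'eef_pos': array([141.03199618, 608.43945854, 238.62381213]), 'tcp_rot': array([-3.14031367e+00, -2.95477835e-05,  2.91376845e+00]), 'contact_force': array([-0.14935462, -0.46210844, -0.43649964]), 'wrist_torque': array([0.06977599, 0.00184819, 0.01446892]), 'grasp_force': 0.0, 'opening': 0.9987173060329394} 8.0
```

View pics/scene0.png

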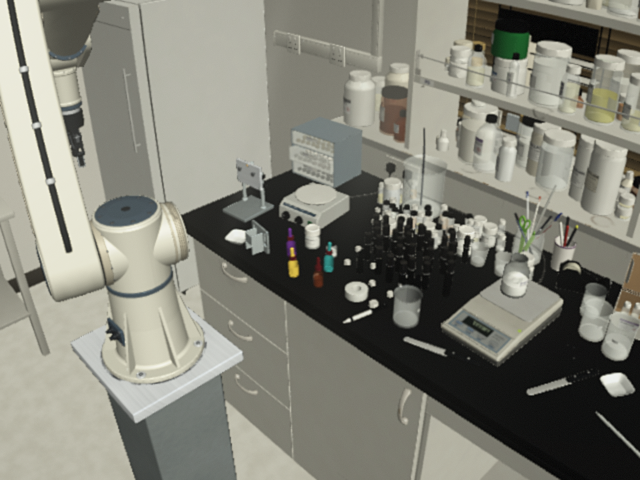

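View pics/top0.png

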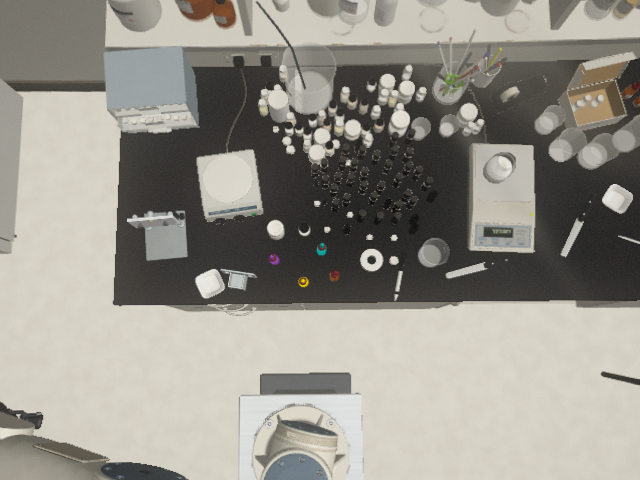

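The scene shows the stand at (250,190) and the holder at (258,238). The small bottles are purple (291,245), yellow (293,266), turquoise (328,258) and amber (318,275). In the top view the stand is at (160,230), the holder at (238,278), and the bottles are purple (274,259), yellow (303,282), turquoise (322,250) and amber (335,276). Amber is the one wanted, so I'll check it in a close crop.

Run:
```python
import cv2,numpy as np
a=cv2.imread('pics/scene0.png')[150:295,215:345];b=cv2.imread('pics/top0.png')[200:300,120:350]
a=cv2.resize(a,None,fx=4,fy=4,interpolation=cv2.INTER_CUBIC)[:600]
cv2.imwrite('pics/ca.png',a)
b=cv2.resize(b,None,fx=3.4,fy=3.4,interpolation=cv2.INTER_CUBIC)
cv2.imwrite('pics/cb.png',b)
```

```text
(no output)
```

View pics/ca.png

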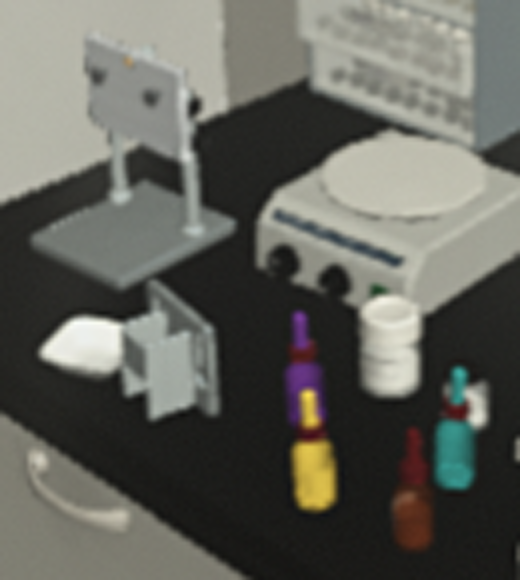

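View pics/cb.png

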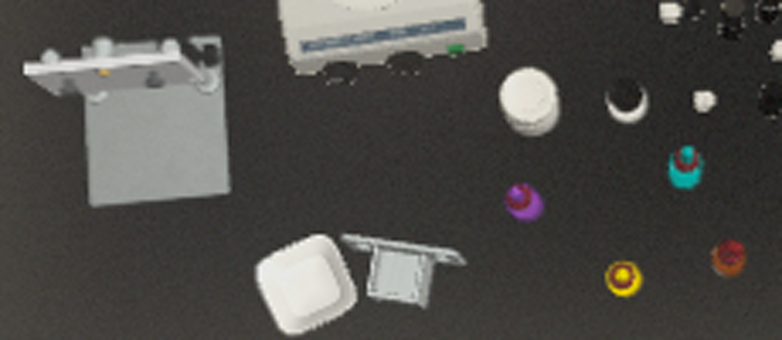

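Run:
```python
from h import *
cs,ct=cal('scene'),cal('top')
A=lambda u,v:(215+u/4-.4,150+v/4-.4)
B=lambda u,v:(120+u/3.4-.4,200+v/3.4-.4)
for n,a,b in [('catch',(128,60),(104,71)),('studL',(97,75),(68,88)),('studR',(150,97),(155,79)),('plTL',(88,36),(25,70)),('plTR',(185,70),(203,80)),
 ('holdTL',(152,283),(343,236)),('holdTR',(215,328),(464,262)),('amberTip',(414,434),(731,250))]:
    print(n,*[np.round(x,1) for x in tri(cs,A(*a),ct,B(*b))])
print('amber foot scene z=13', atz(cs,A(413,520),20), 'top', atz(ct,B(729,262),20))
for z in (0,76): print('hold',[np.round(atz(ct,B(*p),z),1) for p in [(343,236),(464,262)]])
print('cheeks z62',[np.round(atz(ct,B(*p),62),1) for p in [(375,247),(433,254),(427,305),(367,296)]])
print('base z15',[np.round(atz(ct,B(*p),15),1) for p in [(91,205),(229,191),(219,38)]])
```

```text
catch [584.1 362.5 161.2] 1.4
studL [576.  394.3 140.2] 1.1
studR [581.2 331.2 140.7] 0.5
plTL [585.8 418.3 163.4] 3.2
plTR [575.3 284.1 181.5] 8.5
holdTL [473.1 201.3  70.4] 2.8
holdTR [452.6 106.4  81.5] 7.4
amberTip [457.4 -94.8  86.2] 4.1
amber foot scene z=13 [455.2743456  -98.48946346  20.        ] top [454.13765363 -93.97686703  20.        ]
hold [array([480.9, 213.1,   0. ]), array([458.9, 116.5,   0. ])]
hold [array([471.3, 201.2,  76. ]), array([450.2, 109.1,  76. ])]
cheeks z62 [array([464.2, 178.8,  62. ]), array([458.3, 134.3,  62. ]), array([419.2, 138.6,  62. ]), array([426.7, 184.4,  62. ])]
base z15 [array([506.3, 409.7,  15. ]), array([516.1, 301.5,  15. ]), array([640.4, 312.3,  15. ])]
```

The crop confirms that amber is the bottle at scene (318,280). The studs triangulate to z≈140.5 mm and the stand yaw is about 5°. The holder is near (441,160) with a yaw of about -12°. I'll move above it first.

>>> {"name": "carry_out", "arguments": {"targets": [{"dp": [-36, -34, 0]}, {"dp": [-72, -67, 0]}, {"dp": [-107, -101, 0]}, {"dp": [-143, -134, 0]}, {"dp": [-179, -168, 0]}, {"dp": [-215, -202, 0]}, {"dp": [-251, -235, 0]}, {"dp": [-286, -269, 0]}, {"dp": [-322, -302, 0]}, {"dp": [-358, -336, 0]}, {"dp": [-394, -370, 0]}, {"dp": [-394, -370, 0]}], "fingers": 1}}

```text
schema error: expected keys dp, yaw
```

Run:
```python
from h import *
s=r.sense();print(s['clock'],s['eef_pos'],s['tcp_rot'])
c=cal('wrist');im=r.grab_frame('wrist');cv2.imwrite('pics/w1.png',im[:,:,::-1]);np.save('w1.npy',np.array(c,dtype=object),allow_pickle=True)
print(ray(c,(320,240)))
```

```text
0.1 [141.03199618 608.43945854 238.62381213] [-3.14031367e+00 -2.95477835e-05  2.91376845e+00]
(array([ 58.94236227, 627.15725887, 374.65188939]), array([ 0.31230835, -0.07149793, -0.94731743]))
```

View pics/w1.png

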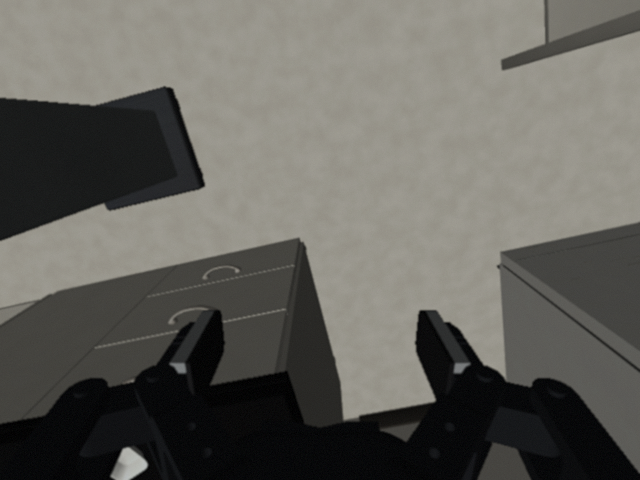

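The move was refused because each row needs a yaw key, so this picture shows only the floor from the start pose. Fingers appear at the bottom of the frame. Resending.

>>> {"name": "carry_out", "arguments": {"targets": [{"dp": [-36, -34, 0], "yaw": 0}, {"dp": [-72, -67, 0], "yaw": 0}, {"dp": [-107, -101, 0], "yaw": 0}, {"dp": [-143, -134, 0], "yaw": 0}, {"dp": [-179, -168, 0], "yaw": 0}, {"dp": [-215, -202, 0], "yaw": 0}, {"dp": [-251, -235, 0], "yaw": 0}, {"dp": [-286, -269, 0], "yaw": 0}, {"dp": [-322, -302, 0], "yaw": 0}, {"dp": [-358, -336, 0], "yaw": 0}, {"dp": [-394, -370, 0], "yaw": 0}, {"dp": [-394, -370, 0], "yaw": 0}], "fingers": 1}}

```text
clock: 1.65
eef_pos: [442.7, 157.1, 239.2]
tcp_rot: [-3.141, 0.0, 2.91]
contact_force: [-0.1, 0.1, 0.7]
opening: 1.004
grasp_force: 0.0
```

```bash
cat >> h.py <<'E'
def snap(n,f):
    c=cal(n);im=r.grab_frame(n);cv2.imwrite(f'pics/{f}.png',im[:,:,::-1]);np.save(f+'.npy',np.array(c,dtype=object),allow_pickle=True)
    return c
def ld(f): return tuple(np.load(f+'.npy',allow_pickle=True))
E
python3 - <<'E'
from h import *
print(r.sense()['eef_pos'],r.sense()['tcp_rot']); snap('wrist','w2')
E
```

```text
[442.70374342 157.08995008 239.21135984] [-3.14118956e+00  3.65042232e-04  2.90986922e+00]
```

View pics/w2.png

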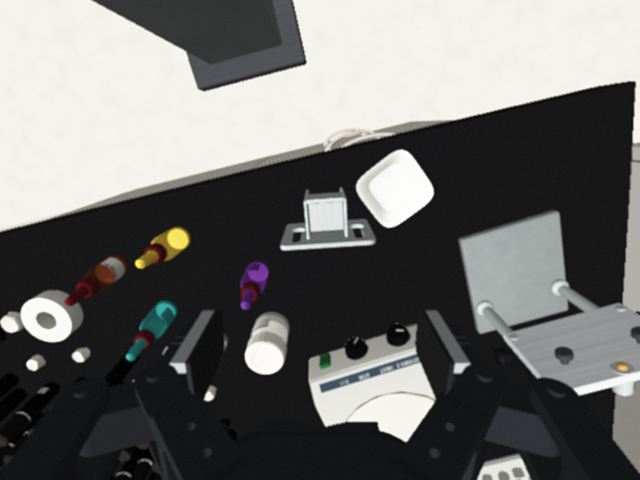

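The holder's back plate runs from (281,249) to (375,244), with the pocket around (326,213). Studs show at (564,354) and (637,334), the catch at (623,368) and amber at (100,280). I'll enlarge the holder and stand.

Run:
```python
import cv2,numpy as np
a=cv2.imread('pics/w2.png')
p=cv2.resize(a[175:257,265:395],None,fx=6,fy=6,interpolation=cv2.INTER_CUBIC)
q=cv2.resize(a[290:410,510:640],None,fx=4,fy=4,interpolation=cv2.INTER_CUBIC)[:,:]
p=cv2.resize(a[180:255,270:386],None,fx=5,fy=5,interpolation=cv2.INTER_CUBIC)  #580x375
q=cv2.resize(a[325:385,510:640],None,fx=3.7,fy=3.7,interpolation=cv2.INTER_CUBIC)
im=np.zeros((600,600,3),np.uint8); im[:375,:580]=p; im[376:376+q.shape[0],:q.shape[1]]=q
cv2.imwrite('pics/cw2.png',im)
```

```text
(no output)
```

View pics/cw2.png

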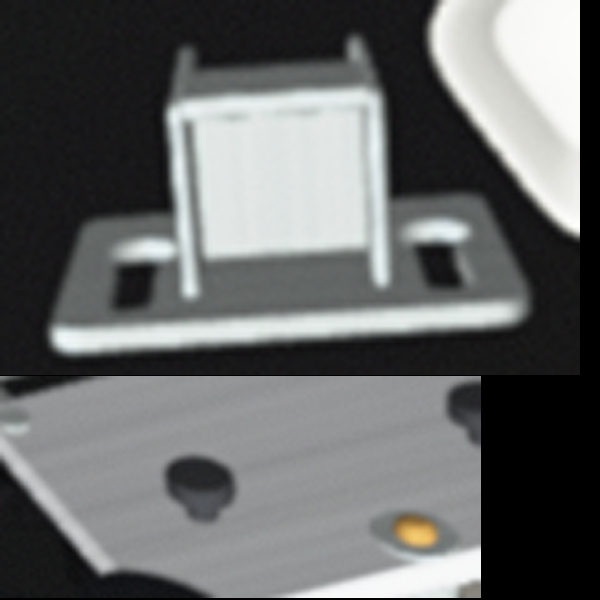

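Run:
```python
from h import *
cs,ct,w=cal('scene'),cal('top'),ld('w2')
P=lambda u,v:(270+u/5-.4,180+v/5-.4)
Q=lambda u,v:(510+u/3.7-.4,325+(v-376)/3.7-.4)
A=lambda u,v:(215+u/4-.4,150+v/4-.4)
B=lambda u,v:(120+u/3.4-.4,200+v/3.4-.4)
for n,z,p in [('rimFL',62,(168,103)),('rimFR',62,(383,95)),('rimBL',62,(181,297)),('rimBR',62,(390,287)),('topL',76,(55,350)),('topR',76,(527,320)),('floorFL',35,(195,115)),('floorFR',35,(365,110)),('slotL',62,(130,305)),('slotR',62,(447,287))]:
    print(n,np.round(atz(w,P(*p),z),1))
print('studR w/s',tri(cs,A(150,97),w,Q(200,480)),'w/t',tri(ct,B(155,79),w,Q(200,480)))
print('catch w/s',tri(cs,A(128,60),w,Q(417,532)),'w/t',tri(ct,B(104,71),w,Q(417,532)))
print('studL w/s',tri(cs,A(97,75),w,Q(472,405)),'w/t',tri(ct,B(68,88),w,Q(472,405)))
print('catch@160,stud@140',atz(w,Q(417,532),160),atz(w,Q(200,480),140),atz(w,Q(472,405),140))
```

```text
rimFL [422.1 145.9  62. ]
rimFR [429.9 185.3  62. ]
rimBL [459.8 139.   62. ]
rimBR [467.1 178.9  62. ]
topL [460.1 115.1  76. ]
topR [474.6 202.3  76. ]
floorFL [431.1 148.1  35. ]
floorFR [438. 182.  35.]
slotL [459.1 129.   62. ]
slotR [469.7 189.7  62. ]
studR w/s (array([582.44158008, 333.51567671, 139.31613123]), np.float64(0.4813052428655076)) w/t (array([581.05820776, 331.75445136, 140.77666435]), np.float64(1.5958453214321486))
catch w/s (array([587.4844092 , 365.45937001, 159.4802132 ]), np.float64(0.6908850003413112)) w/t (array([583.16278419, 361.96630692, 163.90797856]), np.float64(0.6079272135826198))
studL w/s (array([574.1363404 , 390.86572596, 141.93302037]), np.float64(0.17695010887436935)) w/t (array([576.28856609, 394.33280251, 138.91979189]), np.float64(1.6994206786251447))
catch@160,stud@140 [587.42594532 365.12785269 160.        ] [581.48047008 333.02232232 140.        ] [575.7943928  392.63666364 140.        ]
```

The measured holder sizes fit: rim 40 mm and slots 61 mm apart. Its pocket centre is at (444.7,162.5) with a yaw of about -10°. Descending to grip.

>>> {"name": "carry_out", "arguments": {"targets": [{"dp": [-0.7, 5.7, 30], "yaw": -3.3}, {"dp": [-0.7, 5.7, 70], "yaw": -3.3}, {"dp": [-0.7, 5.7, 110], "yaw": -3.3}, {"dp": [-0.7, 5.7, 145], "yaw": -3.3}, {"dp": [-0.7, 5.7, 175], "yaw": -3.3}, {"dp": [-0.7, 5.7, 192], "yaw": -3.3}, {"dp": [-0.7, 5.7, 199], "yaw": -3.3}, {"dp": [-0.7, 5.7, 199], "yaw": -3.3}], "fingers": 1}}

```text
clock: 2.7
eef_pos: [443.0, 165.4, 40.2]
tcp_rot: [-3.141, -0.001, 2.972]
contact_force: [-0.6, 0.9, 0.2]
opening: 0.999
grasp_force: 0.0
```

>>> {"name": "carry_out", "arguments": {"targets": [{"dp": [0, 0, 0], "yaw": 0}, {"dp": [0, 0, 0], "yaw": 0}, {"dp": [0, 0, 0], "yaw": 0}, {"dp": [0, 0, 0], "yaw": 0}, {"dp": [0, 0, 0], "yaw": 0}, {"dp": [0, 0, 0], "yaw": 0}, {"dp": [0, 0, 0], "yaw": 0}, {"dp": [0, 0, 0], "yaw": 0}], "fingers": -1, "grip_force": 60}}

```text
clock: 3.7
eef_pos: [443.7, 164.9, 41.1]
tcp_rot: [3.141, 0.001, 2.971]
contact_force: [-1.3, -0.8, 9.0]
opening: 0.46
grasp_force: 60.2
```

Gripped: the opening matches 40 mm. I'll lift, turn about 15° to match the stand and stop short of it for a clear look.

>>> {"name": "carry_out", "arguments": {"targets": [{"dp": [0, 0, -8], "yaw": 0}, {"dp": [0, 0, -30], "yaw": 0}, {"dp": [0, 0, -60], "yaw": 0}, {"dp": [0, 0, -100], "yaw": 0}, {"dp": [-15, 20, -130], "yaw": -5}, {"dp": [-35, 50, -155], "yaw": -10}, {"dp": [-55, 78, -163], "yaw": -15}, {"dp": [-61.7, 89.8, -163], "yaw": -15}, {"dp": [-61.7, 89.8, -163], "yaw": -15}, {"dp": [-61.7, 89.8, -163], "yaw": -15}]}}

```text
clock: 4.95
eef_pos: [518.0, 241.9, 202.4]
tcp_rot: [-3.141, -0.002, -3.051]
contact_force: [-0.6, -0.1, -2.3]
opening: 0.46
grasp_force: 60.7
```

Run:
```python
from h import *
s=r.sense();print(s['eef_pos'],s['tcp_rot'],s['contact_force'],s['opening']); snap('wrist','w3');print(r.sense()['clock'])
a=cv2.imread('pics/w3.png');im=cv2.resize(a[180:480,240:640],None,fx=2,fy=2,interpolation=cv2.INTER_CUBIC);cv2.imwrite('pics/cw3.png',im)
```

```text
[518.01998661 241.8780082  202.43184731] [-3.14059949e+00 -2.30822030e-03 -3.05103917e+00] [-0.62773084 -0.14346297 -2.2875444 ] 0.46040190113550533
5.0
```

View pics/cw3.png

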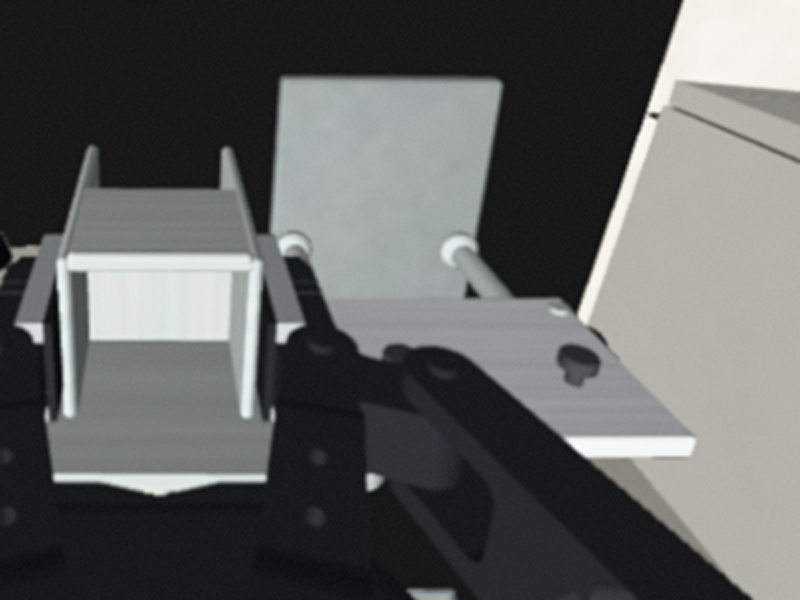

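The crop shows the holder held straight, with its rim front at (65..258,262). Stud L's head is at crop (577,355). Stud R's top peeks out at (398,346). The plate edges lie parallel to the holder.

Run:
```python
from h import *
cs,ct,w=cal('scene'),cal('top'),ld('w3')
print(w[0],w[1])
P=lambda u,v:(240+u/2-.25,180+v/2-.25)
T=np.array([518.02,241.88,202.43]);a=3.2322;tx=np.array([np.cos(a),np.sin(a)]);ty=np.array([np.sin(a),-np.cos(a)])
def rel(X): d=X[:2]-T[:2]; return np.round([d@tx,d@ty,X[2]-T[2]],1)
for n,z,p in [('rimFL',223.3,(61,256)),('rimFR',223.3,(261,256)),('rimFLb',223.3,(58,262)),('rimBL',223.3,(68,414)),('rimBR',223.3,(248,414)),('topBackL',237.3,(55,482)),('topBackR',237.3,(266,482))]:
    X=atz(w,P(*p),z);print(n,np.round(X,1),rel(X))
for z in (138,140,142):
  for n,p in [('studL',(577,356)),('studR',(398,356)),]:
    X=atz(w,P(*p),z);print(n,z,np.round(X,1),rel(X))
for z in (165,167.5,170):
  for n,p in [('topedge',(600,438)),('topcornerL',(694,437)),('bot-53',(450,299))]:
    X=atz(w,P(*p),z-(80 if 'bot' in n else 0));print(n,z,np.round(X,1),rel(X))
A=lambda u,v:(215+u/4-.4,150+v/4-.4)
B=lambda u,v:(120+u/3.4-.4,200+v/3.4-.4)
w2=ld('w2');Q=lambda u,v:(510+u/3.7-.4,325+(v-376)/3.7-.4)
print(tri(cs,A(97,75),w,P(577,356)),tri(ct,B(68,88),w,P(577,356)),tri(w2,Q(472,405),w,P(577,356)))
print('R',tri(cs,A(150,97),w,P(398,356)),tri(w2,Q(200,480),w,P(398,356)))
```

```text
[[340.2467019    0.         319.46194087]
 [  0.         340.2467019  242.55239842]
 [  0.           0.           1.        ]] [-0.01535251  0.          0.          0.          0.        ]
rimFL [502.  220.9 223.3] [ 17.9 -19.4  20.9]
rimFR [498.5 259.2 223.3] [17.9 19.  20.9]
rimFLb [503.3 220.4 223.3] [ 16.6 -20.1  20.9]
rimBL [539.6 224.  223.3] [-19.9 -19.8  20.9]
rimBR [536.2 261.7 223.3] [-19.9  18.1  20.9]
topBackL [543.5 223.4 237.3] [-23.7 -20.7  34.9]
topBackR [539.8 264.  237.3] [-23.7  20.1  34.9]
studL 138 [576.1 395.9 138. ] [-71.8 148.1 -64.4]
studR 138 [581.5 332.  138. ] [-71.4  84.  -64.4]
studL 140 [574.7 394.2 140. ] [-70.2 146.6 -62.4]
studR 140 [580.1 331.  140. ] [-69.8  83.1 -62.4]
studL 142 [573.3 392.6 142. ] [-68.7 145.1 -60.4]
studR 142 [578.6 330.  142. ] [-68.3  82.3 -60.4]
topedge 165 [587.7 391.1 165. ] [-82.9 142.3 -37.4]
topcornerL 165 [584.9 422.  165. ] [-82.9 173.3 -37.4]
bot-53 165 [589.2 374.3  85. ] [ -82.9  125.5 -117.4]
topedge 167.5 [585.5 388.8 167.5] [-80.5 140.2 -34.9]
topcornerL 167.5 [582.7 419.3 167.5] [-80.5 170.8 -34.9]
bot-53 167.5 [587.7 373.   87.5] [ -81.2  124.2 -114.9]
topedge 170 [583.3 386.6 170. ] [-78.1 138.2 -32.4]
topcornerL 170 [580.6 416.6 170. ] [-78.1 168.3 -32.4]
bot-53 170 [586.1 371.6  90. ] [ -79.6  123.  -112.4]
(array([575.25332731, 393.67497793, 140.38753692]), np.float64(1.626027502556589)) (array([575.6777544 , 395.1323458 , 138.76506784]), np.float64(0.2751865884465339)) (array([572.24977435, 390.21872285, 143.74487971]), np.float64(1.8038441552701368))
R (array([579.73973997, 330.32836312, 141.22980467]), np.float64(1.0246216334966012)) (array([573.19375648, 326.77610368, 149.05967717]), np.float64(0.5867554814710966))
```

Studs are level with each other. Their midpoint is at tool y +115, z≈140.3, and the head fronts are 46 mm beyond the holder's back. I'll move to a pre-insert pose with a 12 mm gap.

>>> {"name": "carry_out", "arguments": {"targets": [{"dp": [0, 25, 5], "yaw": 0}, {"dp": [0, 55, 20], "yaw": 0}, {"dp": [0, 85, 35], "yaw": 0}, {"dp": [0, 108, 45], "yaw": 0}, {"dp": [-15, 115, 49], "yaw": 0}, {"dp": [-28, 115, 49], "yaw": 0}, {"dp": [-34, 115, 49], "yaw": 0}, {"dp": [-34, 115, 49], "yaw": 0}, {"dp": [-34, 115, 49], "yaw": 0}]}}

```text
clock: 6.12
eef_pos: [542.7, 360.0, 154.4]
tcp_rot: [-3.142, -0.0, -3.051]
contact_force: [0.0, -0.5, -1.0]
opening: 0.461
grasp_force: 60.8
```

Run:
```python
from h import *
s=r.sense();print(s['clock'],s['eef_pos'],s['tcp_rot'],s['contact_force'],s['opening']); snap('scene','s4');
T=np.array([518.02,241.88,202.43]);a=3.2322;tx=np.array([np.cos(a),np.sin(a)]);ty=np.array([np.sin(a),-np.cos(a)])
d=s['eef_pos'][:2]-T[:2];print(d@tx,d@ty)
snap('wrist','w4')
a=cv2.imread('pics/s4.png')[140:225,195:295];b=cv2.imread('pics/w4.png')[180:480,170:470]
im=np.hstack([cv2.resize(a,(480,408),interpolation=cv2.INTER_CUBIC),cv2.resize(b,(320,320))[:, :].repeat(1,0) if 0 else cv2.copyMakeBorder(cv2.resize(b,(320,320)),0,88,0,0,0)])
cv2.imwrite('pics/c4.png',im)
```

```text
6.125 [542.65540052 359.98189265 154.44219226] [-3.14154243e+00 -1.91710560e-04 -3.05066235e+00] [ 0.01231528 -0.50168711 -1.03170461] 0.4610992282434807
-35.220608431639256 115.38833887048746
```

>>> {"name": "carry_out", "arguments": {"targets": [{"dp": [-2, -0.3, 1], "yaw": 0}, {"dp": [-5, -0.3, 1], "yaw": 0}, {"dp": [-8, -0.3, 1], "yaw": 0}, {"dp": [-10, -0.3, 1], "yaw": 0}, {"dp": [-11, -0.3, 1], "yaw": 0}, {"dp": [-12, -0.3, 1], "yaw": 0}, {"dp": [-12, -0.3, 1], "yaw": 0}]}}

```text
clock: 7.1
eef_pos: [554.7, 361.3, 153.3]
tcp_rot: [3.142, 0.0, -3.05]
contact_force: [0.1, -0.3, -1.2]
opening: 0.457
grasp_force: 60.8
```

>>> {"name": "carry_out", "arguments": {"targets": [{"dp": [-1, 0, 0], "yaw": 0}, {"dp": [-2, 0, 0], "yaw": 0}, {"dp": [-2, 0, 0], "yaw": 0}]}}

```text
clock: 7.48
eef_pos: [556.8, 361.5, 153.3]
tcp_rot: [3.142, 0.0, -3.05]
contact_force: [0.2, -0.8, -1.1]
opening: 0.46
grasp_force: 60.8
```

>>> {"name": "carry_out", "arguments": {"targets": [{"dp": [-1, 0, 0], "yaw": 0}, {"dp": [-2, 0, 0], "yaw": 0}, {"dp": [-2, 0, 0], "yaw": 0}]}}

```text
clock: 7.85
eef_pos: [558.3, 361.6, 153.1]
tcp_rot: [-3.141, -0.001, -3.05]
contact_force: [-3.1, -0.5, -0.3]
opening: 0.457
grasp_force: 60.8
```

>>> {"name": "carry_out", "arguments": {"targets": [{"dp": [-1, 0, 0], "yaw": 0}, {"dp": [-1, 0, 0], "yaw": 0}, {"dp": [-1, 0, 0], "yaw": 0}]}}

```text
clock: 8.22
eef_pos: [559.5, 361.7, 153.2]
tcp_rot: [-3.141, -0.0, -3.05]
contact_force: [-4.3, -0.3, -0.5]
opening: 0.458
grasp_force: 60.8
```

>>> {"name": "carry_out", "arguments": {"targets": [{"dp": [-1, 0, 0], "yaw": 0}, {"dp": [-2, 0, 0], "yaw": 0}, {"dp": [-2, 0, 0], "yaw": 0}]}}

```text
clock: 8.6
eef_pos: [560.6, 361.8, 153.2]
tcp_rot: [-3.141, -0.002, -3.05]
contact_force: [-7.7, -0.2, 1.6]
opening: 0.455
grasp_force: 61.1
```

>>> {"name": "carry_out", "arguments": {"targets": [{"dp": [-1, 0, 0], "yaw": 0}, {"dp": [-1, 0, 0], "yaw": 0}]}}

```text
clock: 8.85
eef_pos: [560.7, 361.8, 153.2]
tcp_rot: [-3.141, -0.004, -3.05]
contact_force: [-12.4, -0.6, 4.4]
opening: 0.458
grasp_force: 61.5
```

Run:
```python
from h import *
s=r.sense();print(s['clock'],s['eef_pos'],s['tcp_rot'],s['contact_force'],s['wrist_torque'],s['grasp_force'])
```

```text
8.85 [560.67294315 361.79028181 153.18811646] [-3.14094261 -0.00418671 -3.05017556] [-12.39395663  -0.60667469   4.44727323] [-0.17072695  1.83096576 -0.05224462] 61.45708680152893
```

>>> {"name": "carry_out", "arguments": {"targets": [{"dp": [0.5, 0, 1], "yaw": 0}, {"dp": [0.8, 0, 2], "yaw": 0}, {"dp": [0.8, 0, 3], "yaw": 0}, {"dp": [0.8, 0, 4], "yaw": 0}]}}

```text
clock: 9.35
eef_pos: [560.6, 361.8, 149.3]
tcp_rot: [-3.141, -0.002, -3.05]
contact_force: [-10.0, -1.1, 4.2]
opening: 0.458
grasp_force: 61.4
```

>>> {"name": "carry_out", "arguments": {"targets": [{"dp": [0.3, 0, 1.5], "yaw": 0}, {"dp": [0.3, 0, 3], "yaw": 0}, {"dp": [0.3, 0, 4.5], "yaw": 0}, {"dp": [0.3, 0, 6], "yaw": 0}, {"dp": [0.3, 0, 6], "yaw": 0}]}}

```text
clock: 9.98
eef_pos: [560.6, 361.8, 143.1]
tcp_rot: [-3.141, -0.002, -3.05]
contact_force: [-8.0, 0.5, 1.8]
opening: 0.454
grasp_force: 61.2
```

>>> {"name": "carry_out", "arguments": {"targets": [{"dp": [0, 1.5, 0], "yaw": 0}, {"dp": [0, 2.5, 0], "yaw": 0}, {"dp": [0, 2.5, 0], "yaw": 0}]}}

```text
clock: 10.35
eef_pos: [560.5, 362.7, 142.8]
tcp_rot: [-3.139, -0.003, -3.05]
contact_force: [-5.5, -6.7, 1.5]
opening: 0.465
grasp_force: 61.1
```

>>> {"name": "carry_out", "arguments": {"targets": [{"dp": [0, -2, 0], "yaw": 0}, {"dp": [0, -4, 0], "yaw": 0}, {"dp": [0, -5, 0], "yaw": 0}, {"dp": [0, -5, 0], "yaw": 0}]}}

```text
clock: 10.85
eef_pos: [560.8, 359.7, 142.9]
tcp_rot: [3.141, -0.002, -3.05]
contact_force: [-7.6, 1.5, -1.3]
opening: 0.458
grasp_force: 60.8
```

Lateral play is exactly 3 mm, the slot on the shank, so both studs are engaged. I'll centre it and draw down.

>>> {"name": "carry_out", "arguments": {"targets": [{"dp": [0, 1.9, 0], "yaw": 0}, {"dp": [0.2, 1.9, 2], "yaw": 0}, {"dp": [0.2, 1.9, 4], "yaw": 0}, {"dp": [0.2, 1.9, 6], "yaw": 0}, {"dp": [0.2, 1.9, 8], "yaw": 0}, {"dp": [0.2, 1.9, 10], "yaw": 0}, {"dp": [0.2, 1.9, 12], "yaw": 0}, {"dp": [0.2, 1.9, 14], "yaw": 0}, {"dp": [0.2, 1.9, 16], "yaw": 0}, {"dp": [0.2, 1.9, 17.5], "yaw": 0}, {"dp": [0.2, 1.9, 17.5], "yaw": 0}]}}

```text
clock: 12.22
eef_pos: [560.6, 361.1, 125.1]
tcp_rot: [-3.141, -0.002, -3.05]
contact_force: [-5.4, 0.3, -3.5]
opening: 0.458
grasp_force: 60.6
```

>>> {"name": "carry_out", "arguments": {"targets": [{"dp": [0, 0, 1], "yaw": 0}, {"dp": [0, 0, 2], "yaw": 0}, {"dp": [0, 0, 3], "yaw": 0}, {"dp": [0, 0, 3], "yaw": 0}]}}

```text
clock: 12.72
eef_pos: [560.8, 361.2, 122.6]
tcp_rot: [-3.141, -0.001, -3.05]
contact_force: [-7.4, -0.5, 0.6]
opening: 0.456
grasp_force: 61.3
```

>>> {"name": "carry_out", "arguments": {"targets": [{"dp": [0, 0, 0.7], "yaw": 0}, {"dp": [0, 0, 1.4], "yaw": 0}, {"dp": [0, 0, 2], "yaw": 0}, {"dp": [0, 0, 2], "yaw": 0}]}}

```text
clock: 13.22
eef_pos: [561.0, 361.3, 120.9]
tcp_rot: [-3.141, -0.001, -3.05]
contact_force: [-6.0, -1.2, 2.5]
opening: 0.456
grasp_force: 61.4
```

>>> {"name": "carry_out", "arguments": {"targets": [{"dp": [0, 0, 0.7], "yaw": 0}, {"dp": [0, 0, 1.4], "yaw": 0}, {"dp": [0, 0, 2], "yaw": 0}, {"dp": [0, 0, 2], "yaw": 0}]}}

```text
clock: 13.72
eef_pos: [561.3, 361.4, 119.0]
tcp_rot: [3.141, -0.0, -3.05]
contact_force: [-5.1, -0.5, 2.9]
opening: 0.454
grasp_force: 61.4
```

>>> {"name": "carry_out", "arguments": {"targets": [{"dp": [0, 0, 0.7], "yaw": 0}, {"dp": [0, 0, 1.4], "yaw": 0}, {"dp": [0, 0, 1.4], "yaw": 0}]}}

```text
clock: 14.1
eef_pos: [561.4, 361.4, 118.7]
tcp_rot: [3.141, 0.0, -3.051]
contact_force: [-8.4, -2.6, 10.3]
opening: 0.457
grasp_force: 62.5
```

>>> {"name": "carry_out", "arguments": {"targets": [{"dp": [0, 0, 0.7], "yaw": 0}, {"dp": [0, 0, 1.2], "yaw": 0}, {"dp": [0, 0, 1.2], "yaw": 0}]}}

```text
clock: 14.48
eef_pos: [561.5, 361.5, 118.5]
tcp_rot: [3.141, 0.0, -3.051]
contact_force: [-11.5, -4.0, 18.7]
opening: 0.459
grasp_force: 63.6
```

Hard stop. I'll test the lock by lifting gently.

>>> {"name": "carry_out", "arguments": {"targets": [{"dp": [0.5, 0, -2], "yaw": 0}, {"dp": [0.8, 0, -4], "yaw": 0}, {"dp": [0.8, 0, -5.5], "yaw": 0}, {"dp": [0.8, 0, -5.5], "yaw": 0}]}}

```text
clock: 14.98
eef_pos: [560.7, 361.2, 121.5]
tcp_rot: [-3.141, -0.0, -3.05]
contact_force: [-1.8, -0.8, -1.9]
opening: 0.458
grasp_force: 61.4
```

>>> {"name": "carry_out", "arguments": {"targets": [{"dp": [0, 0, -1], "yaw": 0}, {"dp": [0, 0, -2], "yaw": 0}, {"dp": [0, 0, -2], "yaw": 0}]}}

```text
clock: 15.35
eef_pos: [560.6, 361.2, 123.4]
tcp_rot: [-3.141, -0.0, -3.05]
contact_force: [-1.4, -0.2, -5.0]
opening: 0.462
grasp_force: 60.9
```

>>> {"name": "carry_out", "arguments": {"targets": [{"dp": [0, 0, -1], "yaw": 0}, {"dp": [0, 0, -1], "yaw": 0}]}}

```text
clock: 15.6
eef_pos: [560.4, 361.1, 124.0]
tcp_rot: [-3.141, -0.001, -3.05]
contact_force: [0.9, 1.1, -12.0]
opening: 0.455
grasp_force: 61.7
```

The catch is locked, resisting 12 N upward. Lower it back onto the studs and release.

>>> {"name": "carry_out", "arguments": {"targets": [{"dp": [0, 0, 2], "yaw": 0}, {"dp": [0, 0, 4], "yaw": 0}, {"dp": [0, 0, 5.7], "yaw": 0}, {"dp": [0, 0, 5.7], "yaw": 0}]}}

```text
clock: 16.1
eef_pos: [561.2, 361.4, 119.2]
tcp_rot: [3.141, 0.001, -3.05]
contact_force: [-0.2, 1.1, -2.7]
opening: 0.461
grasp_force: 63.1
```

>>> {"name": "carry_out", "arguments": {"targets": [{"dp": [0, 0, 0], "yaw": 0}, {"dp": [0, 0, 0], "yaw": 0}, {"dp": [0, 0, 0], "yaw": 0}, {"dp": [0, 0, 0], "yaw": 0}, {"dp": [0, 0, 0], "yaw": 0}, {"dp": [0, 0, 0], "yaw": 0}, {"dp": [0, 0, 0], "yaw": 0}], "fingers": 0.6}}

```text
clock: 16.98
eef_pos: [560.6, 361.2, 119.0]
tcp_rot: [-3.142, 0.0, -3.05]
contact_force: [-0.6, -0.8, -0.5]
opening: 0.798
grasp_force: 0.0
```

>>> {"name": "carry_out", "arguments": {"targets": [{"dp": [0, 0, -10], "yaw": 0}, {"dp": [0, 0, -30], "yaw": 0}, {"dp": [0, 0, -60], "yaw": 0}, {"dp": [0, 0, -100], "yaw": 0}, {"dp": [30, 0, -120], "yaw": 0}, {"dp": [60, 0, -120], "yaw": 0}, {"dp": [60, 0, -120], "yaw": 0}]}}

```text
clock: 17.85
eef_pos: [499.7, 355.8, 241.1]
tcp_rot: [3.141, 0.001, -3.049]
contact_force: [0.6, 0.4, -0.4]
opening: 0.797
grasp_force: 0.0
```

Run:
```python
from h import *
s=r.sense();print(s['clock'],s['eef_pos'],s['tcp_rot'],s['contact_force'],s['opening']);
snap('wrist','w5');snap('scene','s5')
a=cv2.imread('pics/s5.png')[150:250,205:305];b=cv2.imread('pics/w5.png')[130:430,170:470]
a=cv2.resize(a,(400,400),interpolation=cv2.INTER_CUBIC);b=cv2.resize(b,(400,400),interpolation=cv2.INTER_CUBIC)
cv2.imwrite('pics/c5.png',np.hstack([a,b]))
```

```text
17.85 [499.67854261 355.84873728 241.13720708] [ 3.14064359e+00  1.31207877e-03 -3.04903711e+00] [ 0.58117516  0.43398637 -0.35148458] 0.7971406717723717
```

View pics/c5.png

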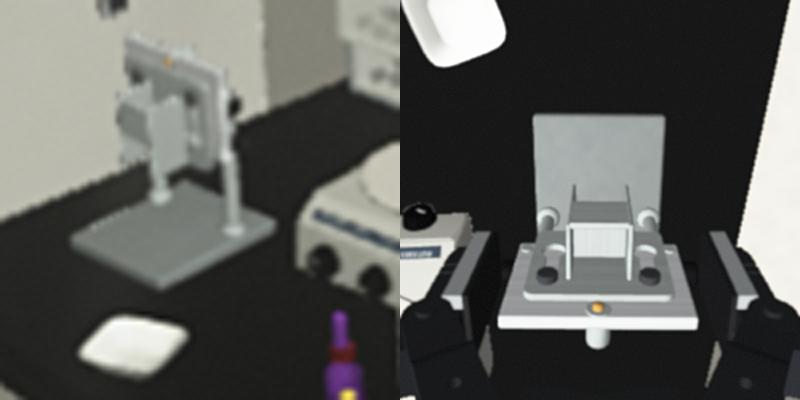

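The picture shows the holder hanging on both studs with the catch nub out above its top edge. Milestone done. Next I'll work out the pocket, the amber bottle and its neighbours.

Run:
```python
from h import *
w=ld('w5');w2=ld('w2');ct=cal('top');cs=cal('scene');s=r.sense()
P=lambda u,v:(170+(u-400)*.75,130+v*.75)
for p in [(566,225),(635,225),(571,278),(631,278)]: print('rim',np.round(atz(w,P(*p),139.9),1))
# colour blobs, foot-level/top-level in top view
hsv=lambda f:cv2.cvtColor(cv2.imread(f'pics/{f}.png'),cv2.COLOR_BGR2HSV)
for f,c,box in [('top0',ct,(230,300,255,350)),('scene0',cs,(230,295,275,345)),('w2',w2,(220,370,50,280))]:
    h=hsv(f)
    for n,lo,hi in [('amb',(0,110,40),(12,255,200)),('yel',(18,150,90),(32,255,255)),('tur',(80,110,60),(98,255,255)),('pur',(130,90,50),(150,255,255))]:
        m=cv2.inRange(h,lo,hi); k=np.zeros_like(m); k[box[0]:box[1],box[2]:box[3]]=255; m&=k
        nn,l,st,ce=cv2.connectedComponentsWithStats(m); o=np.argsort(-st[1:,4])[:3]+1
        for i in o:
            if st[i,4]>8: print(f,n,st[i],ce[i].round(1),'z20',atz(c,ce[i],20).round(1)[:2],'z45',atz(c,ce[i],45).round(1)[:2])
print(s['qpos'])
# labels roll, z22
print('labels',atz(ct,(371.5,260),22),'yel',atz(ct,(303.5,282),80))
```

```text
rim [545.9 340.1 139.9]
rim [542.3 380.5 139.9]
rim [582.2 345.7 139.9]
rim [578.9 382.4 139.9]
top0 amb [330 270  10  11  64] [334.1 275.8] z20 [456.3 -94.3] z45 [453.5 -93.5]
top0 amb [300 278   6   5   9] [301.7 279.2] z20 [448.3  -7.4] z45 [445.5  -7.9]
top0 yel [298 277  11  10  67] [303.3 281.5] z20 [442.1 -11.8] z45 [439.5 -12.3]
top0 tur [316 245  11  11  59] [320.6 251.4] z20 [523.1 -59.1] z45 [519.2 -58.9]
top0 tur [320 243   4   5  17] [321.8 245. ] z20 [540.4 -62.4] z45 [536.2 -62.1]
top0 pur [269 254  11  11  49] [275.4 260.6] z20 [499.4  63. ] z45 [495.9  61.3]
top0 pur [269 255   5   4  15] [271.2 256.7] z20 [510.2  74.2] z45 [506.5  72.4]
scene0 amb [313 257  11  31 213] [317.9 274.8] z20 [470.7 -82.3] z45 [ 446.6 -107.9]
scene0 amb [287 237   7   3  16] [290.  238.3] z20 [539.7 109.9] z45 [513.8  79.3]
scene0 yel [288 260  11  18 170] [293.1 268.3] z20 [443.  -12.7] z45 [419.6 -40.1]
scene0 yel [290 248   5   9  23] [291.7 252.7] z20 [492.2  48.4] z45 [467.5  19.4]
scene0 tur [324 255  10  18 159] [328.3 263.4] z20 [529.2 -63.1] z45 [503.6 -89.1]
scene0 tur [328 241 
[... 438 characters left out ...]
52.3 -37.4] z45 [445.9 -22.4]
w2 yel [151 227  39  34 703] [172.9 240.9] z20 [441.4  -9.6] z45 [435.7   3.5]
w2 yel [135 251  23  18 243] [145.7 259.4] z20 [455.  -47.8] z45 [448.3 -32. ]
w2 tur [139 300  38  39 814] [159.  317.9] z20 [529.5 -62. ] z45 [517.6 -45.3]
w2 tur [125 340  21  22 228] [134.7 350.1] z20 [ 565.9 -109.6] z45 [551.4 -89.5]
w2 pur [240 261  29  32 572] [255.7 274.3] z20 [501.2  68. ] z45 [491.3  75.6]
w2 pur [240 290  14  21 198] [246.4 300.1] z20 [530.5  47.7] z45 [518.6  56.8]
[ 6.15227936e-01  3.35408416e-01  1.65616025e+00 -1.79012306e-04
  1.14788315e+00 -1.04753632e+00]
labels [ 497.68315766 -195.21098605   22.        ] yel [434.50766913 -13.35406788  80.        ]
```

>>> {"name": "carry_out", "arguments": {"targets": [{"dp": [10, -45, 0], "yaw": 0}, {"dp": [19, -95, 0], "yaw": 0}, {"dp": [29, -145, 0], "yaw": 0}, {"dp": [38, -195, 0], "yaw": 0}, {"dp": [48, -245, 0], "yaw": 0}, {"dp": [57, -295, 0], "yaw": 0}, {"dp": [67, -345, 0], "yaw": 0}, {"dp": [76, -395, 0], "yaw": 0}, {"dp": [83, -430, 0], "yaw": 0}, {"dp": [86, -445, 0], "yaw": 0}, {"dp": [86, -445, 0], "yaw": 0}], "fingers": 0.7}}

```text
clock: 19.32
eef_pos: [456.4, -95.9, 239.1]
tcp_rot: [3.141, 0.0, -3.052]
contact_force: [-0.2, 0.1, -0.0]
opening: 0.853
grasp_force: 0.0
```

Run:
```python
from h import *
s=r.sense();T=s['eef_pos'];print(s['clock'],T,s['tcp_rot'],s['opening'])
w=snap('wrist','w6');im=cv2.imread('pics/w6.png')
h=cv2.cvtColor(im,cv2.COLOR_BGR2HSV);m=cv2.inRange(h,(0,110,40),(12,255,220))
n,l,st,ce=cv2.connectedComponentsWithStats(m)
for i in range(1,n):
    if st[i,4]>40: print(st[i],ce[i])
print('expected foot/39/top/bulb',proj(w,[[455.5,-95,0],[455.5,-95,39],[455.5,-95,64],[455.5,-95,91]]).round(1), proj(w,[[T[0],T[1],39]]))
cv2.imwrite('pics/c6.png',cv2.resize(im[150:450,170:470],(750,600) if 0 else (600,600),interpolation=cv2.INTER_CUBIC))
```

```text
19.325 [456.39465282 -95.85957557 239.13576971] [ 3.14147841e+00  2.75726918e-04 -3.05193897e+00] 0.8533000981055002
[308 194  26  31 432] [319.6412037 207.       ]
[401 204  21  17  46] [409.54347826 211.08695652]
expected foot/39/top/bulb [[320.6 203.3]
 [320.8 211.7]
 [320.9 218.1]
 [321.  226.2]] [[319.83607017 212.50242428]]
```

View pics/c6.png

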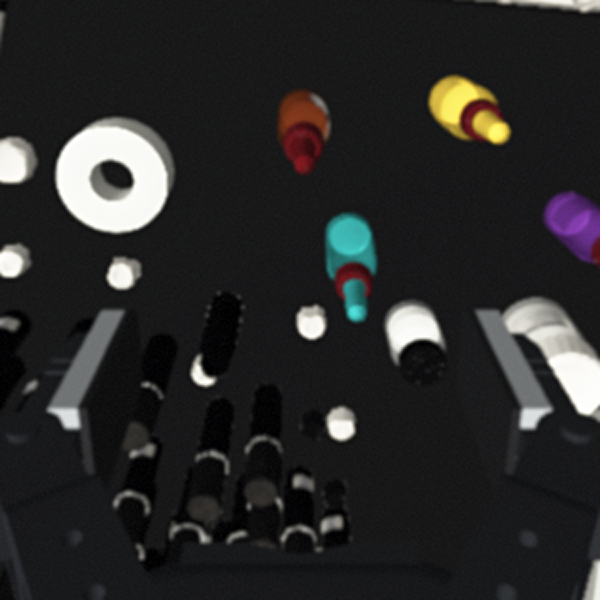

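The amber bottle is alone between the fingers' line: body at crop (304,115), bulb tip (303,165). That puts it at about (458.4,-94). Descending.

>>> {"name": "carry_out", "arguments": {"targets": [{"dp": [-2.2, 1.7, 40], "yaw": 0}, {"dp": [-2.2, 1.7, 85], "yaw": 0}, {"dp": [-2.2, 1.7, 130], "yaw": 0}, {"dp": [-2.2, 1.7, 165], "yaw": 0}, {"dp": [-2.2, 1.7, 190], "yaw": 0}, {"dp": [-2.2, 1.7, 202.6], "yaw": 0}, {"dp": [-2.2, 1.7, 202.6], "yaw": 0}]}}

```text
clock: 20.25
eef_pos: [457.9, -92.6, 36.0]
tcp_rot: [3.141, -0.001, -3.049]
contact_force: [0.2, -0.0, -0.3]
opening: 0.853
grasp_force: 0.0
```

>>> {"name": "carry_out", "arguments": {"targets": [{"dp": [0, 0, 0], "yaw": 0}, {"dp": [0, 0, 0], "yaw": 0}, {"dp": [0, 0, 0], "yaw": 0}, {"dp": [0, 0, 0], "yaw": 0}, {"dp": [0, 0, 0], "yaw": 0}, {"dp": [0, 0, 0], "yaw": 0}, {"dp": [0, 0, 0], "yaw": 0}, {"dp": [0, 0, 0], "yaw": 0}, {"dp": [0, 0, 0], "yaw": 0}, {"dp": [0, 0, 0], "yaw": 0}], "fingers": -1, "grip_force": 25}}

```text
clock: 21.5
eef_pos: [458.6, -93.5, 37.2]
tcp_rot: [-3.141, 0.001, -3.05]
contact_force: [-0.6, 0.5, 7.5]
opening: 0.288
grasp_force: 24.5
```

>>> {"name": "carry_out", "arguments": {"targets": [{"dp": [0, 0, -3], "yaw": 0}, {"dp": [0, 0, -10], "yaw": 0}, {"dp": [0, 0, -20], "yaw": 0}, {"dp": [0, 0, -20], "yaw": 0}, {"dp": [0, 0, -20], "yaw": 0}, {"dp": [0, 0, -20], "yaw": 0}]}}

```text
clock: 22.25
eef_pos: [457.8, -93.3, 56.2]
tcp_rot: [3.141, -0.0, -3.05]
contact_force: [0.4, -0.1, -0.6]
opening: 0.291
grasp_force: 24.6
```

Run:
```python
from h import *
s=r.sense();T=s['eef_pos'];print(s['clock'],T,s['opening'],s['contact_force'],s['grasp_force'])
w=snap('wrist','w7');c=snap('scene','s7');im=cv2.imread('pics/w7.png')
for f,b in (('w7',(0,400,250,400)),('s7',(225,300,295,345))):
    im=cv2.imread(f'pics/{f}.png')
    h=cv2.cvtColor(im,cv2.COLOR_BGR2HSV);m=cv2.inRange(h,(0,110,40),(12,255,220));k=m*0;k[b[0]:b[1],b[2]:b[3]]=255;m&=k
    n,l,st,ce=cv2.connectedComponentsWithStats(m)
    for i in range(1,n):
        if st[i,4]>15: print(f,st[i],ce[i])
X=[[T[0],T[1],z+T[2]-37.2] for z in (0,39,91)]
print(proj(w,X),proj(c,X))
```

```text
22.25 [457.82881992 -93.29973783  56.20911998] 0.2914577453830443 [ 0.35292402 -0.06195791 -0.56751717] 24.584097293409286
w7 [ 292  261   56   82 3024] [316.62863757 302.00396825]
s7 [313 255  10  27 141] [316.63829787 271.72340426]
[[320.33374136 283.44047219]
 [320.60689092 321.26251535]
 [321.26419877 412.40398534]] [[317.20764968 278.6968724 ]
 [317.11387166 266.74861281]
 [316.98659881 250.31737804]]
```

Run:
```python
from h import *
def ring(c,x,y,z,R=13.5):
    t=np.linspace(0,6.28,90);return proj(c,np.c_[x+R*np.cos(t),y+R*np.sin(t),0*t+z])
w6,w7=ld('w6'),ld('w7')
for n,c,x,y,zo in (('w6',w6,458.4,-94,0),('w7',w7,457.8,-93.3,19)):
    for dx in (-6,-3,0,3):
        a=np.r_[ring(c,x+dx,y,zo),ring(c,x+dx,y,zo+39)]
        print(n,dx,'minrow',a[:,1].min().round(1),'cols',a[:,0].min().round(1),a[:,0].max().round(1), 'z0 min',ring(c,x+dx,y,zo)[:,1].min().round(1),'z39 min',ring(c,x+dx,y,zo+39)[:,1].min().round(1))
im=cv2.imread('pics/w7.png');print(im[250:275:2,320].tolist(), im[300,280:360:4].tolist())
```

```text
w6 -6 minrow 188.7 cols 308.7 335.4 z0 min 188.7 z39 min 195.6
w6 -3 minrow 191.3 cols 308.4 335.1 z0 min 191.3 z39 min 198.6
w6 0 minrow 194.0 cols 308.2 334.8 z0 min 194.0 z39 min 201.5
w6 3 minrow 196.7 cols 308.0 334.5 z0 min 196.7 z39 min 204.4
w7 -6 minrow 250.9 cols 291.7 352.0 z0 min 250.9 z39 min 282.4
w7 -3 minrow 256.1 cols 291.3 351.1 z0 min 256.1 z39 min 288.5
w7 0 minrow 261.1 cols 290.9 350.3 z0 min 261.1 z39 min 294.6
w7 3 minrow 266.2 cols 290.5 349.5 z0 min 266.2 z39 min 300.7
[[26, 25, 26], [27, 27, 26], [25, 25, 24], [24, 25, 24], [25, 25, 23], [22, 25, 27], [19, 27, 41], [18, 25, 40], [20, 34, 70], [20, 38, 84], [17, 36, 83], [17, 36, 83], [18, 36, 83]] [[120, 119, 116], [117, 116, 113], [66, 65, 64], [21, 21, 24], [22, 41, 87], [20, 40, 90], [22, 45, 106], [24, 50, 116], [24, 52, 119], [26, 53, 122], [28, 54, 123], [24, 52, 119], [26, 53, 119], [25, 52, 117], [23, 48, 106], [25, 48, 110], [69, 82, 110], [21, 21, 20], [106, 105, 102], [116, 114, 113]]
```

The bottle is centred in the grip and upright. Carry it above the pocket.

>>> {"name": "carry_out", "arguments": {"targets": [{"dp": [0, 0, -45], "yaw": 0}, {"dp": [0, 0, -95], "yaw": 0}, {"dp": [-10, 30, -140], "yaw": 0}, {"dp": [-25, 75, -170], "yaw": 0}, {"dp": [-42, 127, -185], "yaw": 0}, {"dp": [-59, 180, -185], "yaw": 0}, {"dp": [-77, 233, -185], "yaw": 0}, {"dp": [-94, 286, -185], "yaw": 0}, {"dp": [-112, 339, -185], "yaw": 0}, {"dp": [-128, 388, -185], "yaw": 0}, {"dp": [-140, 425, -185], "yaw": 0}, {"dp": [-146.4, 443.5, -185], "yaw": 0}]}}

```text
clock: 23.85
eef_pos: [563.1, 363.4, 240.6]
tcp_rot: [-3.141, -0.001, -3.049]
contact_force: [0.4, 0.5, -0.2]
opening: 0.295
grasp_force: 24.9
```

>>> {"name": "carry_out", "arguments": {"targets": [{"dp": [0, 0, 0], "yaw": 0}, {"dp": [0, 0, 0], "yaw": 0}, {"dp": [0, 0, 0], "yaw": 0}]}}

```text
clock: 24.22
eef_pos: [563.2, 360.4, 241.6]
tcp_rot: [-3.141, -0.0, -3.051]
contact_force: [0.4, -0.2, 0.3]
opening: 0.292
grasp_force: 24.9
```

>>> {"name": "carry_out", "arguments": {"targets": [{"dp": [0, 0.8, 15], "yaw": 0}, {"dp": [0, 0.8, 35], "yaw": 0}, {"dp": [0, 0.8, 50], "yaw": 0}, {"dp": [0, 0.8, 56], "yaw": 0}, {"dp": [0, 0.8, 56], "yaw": 0}, {"dp": [0, 0.8, 56], "yaw": 0}]}}

```text
clock: 24.98
eef_pos: [563.5, 362.7, 185.9]
tcp_rot: [3.141, 0.001, -3.05]
contact_force: [0.4, -0.2, 0.0]
opening: 0.294
grasp_force: 24.9
```

Run:
```python
from h import *
s=r.sense();print(s['clock'],s['eef_pos'],s['tcp_rot'],s['contact_force'])
```

```text
24.975 [563.48093684 362.74288109 185.92637247] [ 3.14120127e+00  8.25686369e-04 -3.04990455e+00] [ 0.37323023 -0.20480309  0.03420933]
```

>>> {"name": "carry_out", "arguments": {"targets": [{"dp": [0, -0.6, 3], "yaw": 0}, {"dp": [0, -0.6, 6], "yaw": 0}, {"dp": [0, -0.6, 9], "yaw": 0}, {"dp": [0, -0.6, 12], "yaw": 0}, {"dp": [0, -0.6, 15], "yaw": 0}, {"dp": [0, -0.6, 18], "yaw": 0}, {"dp": [0, -0.6, 21], "yaw": 0}, {"dp": [0, -0.6, 24], "yaw": 0}, {"dp": [0, -0.6, 27], "yaw": 0}, {"dp": [0, -0.6, 27], "yaw": 0}]}}

```text
clock: 26.22
eef_pos: [563.1, 361.8, 158.1]
tcp_rot: [-3.141, -0.0, -3.05]
contact_force: [0.0, 0.0, 0.5]
opening: 0.292
grasp_force: 24.9
```

>>> {"name": "carry_out", "arguments": {"targets": [{"dp": [0, 0, 1.5], "yaw": 0}, {"dp": [0, 0, 3], "yaw": 0}, {"dp": [0, 0, 4.5], "yaw": 0}, {"dp": [0, 0, 6], "yaw": 0}, {"dp": [0, 0, 7], "yaw": 0}, {"dp": [0, 0, 7], "yaw": 0}]}}

```text
clock: 26.98
eef_pos: [563.1, 361.9, 151.3]
tcp_rot: [-3.142, -0.0, -3.05]
contact_force: [0.4, -0.4, -0.3]
opening: 0.295
grasp_force: 24.9
```

>>> {"name": "carry_out", "arguments": {"targets": [{"dp": [0, 0, 0.7], "yaw": 0}, {"dp": [0, 0, 1.4], "yaw": 0}, {"dp": [0, 0, 1.4], "yaw": 0}]}}

```text
clock: 27.35
eef_pos: [563.3, 361.9, 150.1]
tcp_rot: [3.142, 0.0, -3.05]
contact_force: [0.6, -0.0, 0.9]
opening: 0.296
grasp_force: 25.0
```

>>> {"name": "carry_out", "arguments": {"targets": [{"dp": [0, 0, 0.6], "yaw": 0}, {"dp": [0, 0, 0.6], "yaw": 0}, {"dp": [0, 0, 0.6], "yaw": 0}]}}

```text
clock: 27.72
eef_pos: [563.4, 362.0, 149.9]
tcp_rot: [3.141, 0.001, -3.05]
contact_force: [-1.2, -0.7, 5.9]
opening: 0.297
grasp_force: 25.4
```

It touched the floor at the predicted height. Release and retreat.

>>> {"name": "carry_out", "arguments": {"targets": [{"dp": [0, 0, -0.6], "yaw": 0}, {"dp": [0, 0, -0.6], "yaw": 0}, {"dp": [0, 0, -0.6], "yaw": 0}, {"dp": [0, 0, -0.6], "yaw": 0}, {"dp": [0, 0, -0.6], "yaw": 0}, {"dp": [0, 0, -0.6], "yaw": 0}, {"dp": [0, 0, -0.6], "yaw": 0}], "fingers": 0.4}}

```text
clock: 28.6
eef_pos: [563.2, 361.9, 150.0]
tcp_rot: [3.142, 0.0, -3.05]
contact_force: [-0.6, -0.4, -0.2]
opening: 0.702
grasp_force: 0.0
```

>>> {"name": "carry_out", "arguments": {"targets": [{"dp": [0, 0, -10], "yaw": 0}, {"dp": [0, 0, -30], "yaw": 0}, {"dp": [0, 0, -60], "yaw": 0}, {"dp": [0, 0, -95], "yaw": 0}, {"dp": [30, 0, -120], "yaw": 0}, {"dp": [70, 0, -120], "yaw": 0}, {"dp": [100, 0, -120], "yaw": 0}, {"dp": [100, 0, -120], "yaw": 0}]}}

```text
clock: 29.6
eef_pos: [462.3, 352.8, 271.9]
tcp_rot: [3.141, 0.001, -3.049]
contact_force: [-0.1, -0.1, 1.6]
opening: 0.7
grasp_force: 0.0
```

Run:
```python
from h import *
s=r.sense();print(s['clock'],s['eef_pos'],s['contact_force'])
for n,f in (('wrist','w8'),('scene','s8'),('top','t8')):
    c=snap(n,f);im=cv2.imread(f'pics/{f}.png')
    h=cv2.cvtColor(im,cv2.COLOR_BGR2HSV);m=cv2.inRange(h,(0,110,40),(12,255,220))
    X=proj(c,[[563.2,361.8,z] for z in (112.6,151.6,176,203.6)]);k=m*0;x,y=X[1].astype(int);k[max(0,y-70):y+70,x-70:x+70]=255;m&=k
    q,l,st,ce=cv2.connectedComponentsWithStats(m);print(f,X.round(0).tolist(),[(st[i].tolist(),ce[i].round(1).tolist()) for i in range(1,q) if st[i,4]>12])
    if n=='wrist':
        o=cv2.inRange(h,(12,120,120),(24,255,255));q,l,st,ce=cv2.connectedComponentsWithStats(o);print('catch',[(st[i].tolist(),ce[i].round(1).tolist()) for i in range(1,q) if st[i,4]>8])
```

```text
29.6 [462.25371789 352.78529843 271.93975677] [-0.09687982 -0.10274226  1.63393347]
w8 [[319.0, 321.0], [319.0, 345.0], [319.0, 363.0], [320.0, 387.0]] [([305, 323, 28, 34, 669], [317.6, 337.9])]
catch [([0, 144, 21, 12, 53], [10.2, 147.1]), ([0, 156, 21, 11, 64], [6.5, 162.8])]
s8 [[242.0, 181.0], [241.0, 169.0], [241.0, 162.0], [240.0, 154.0]] [([239, 173, 6, 3, 13], [241.7, 173.8])]
t8 [[156.0, 232.0], [151.0, 229.0], [149.0, 227.0], [146.0, 225.0]] [([145, 225, 15, 12, 108], [152.8, 230.8])]
```

Run:
```python
from h import *
for f in ('w8','s8','t8'):
    h=cv2.cvtColor(cv2.imread(f'pics/{f}.png'),cv2.COLOR_BGR2HSV);m=cv2.inRange(h,(168,100,40),(180,255,255))|cv2.inRange(h,(0,110,40),(12,255,220))
    X=proj(ld(f),[[563.2,361.8,z] for z in (112.6,203.6)]);k=m*0;x,y=X.mean(0).astype(int);k[max(0,y-70):y+70,x-45:x+45]=255;m&=k
    q,l,st,ce=cv2.connectedComponentsWithStats(m);print(f,X.round(0).tolist(),[(st[i].tolist(),ce[i].round(1).tolist()) for i in range(1,q) if st[i,4]>12])
print('catch exp',proj(ld('s8'),[[586,364,160]]),proj(ld('w8'),[[586,364,160]]))
im=cv2.imread('pics/w8.png')
print(im[360:412:4,320].tolist())
```

```text
w8 [[319.0, 321.0], [320.0, 387.0]] [([305, 323, 28, 68, 1287], [318.1, 351.7])]
s8 [[242.0, 181.0], [240.0, 154.0]] [([239, 173, 6, 3, 13], [241.7, 173.8])]
t8 [[156.0, 232.0], [146.0, 225.0]] [([145, 224, 15, 13, 120], [152.5, 230.4])]
catch exp [[246.5753611 164.6507768]] [[319.53885892 372.23753377]]
[[27, 24, 93], [15, 10, 60], [17, 14, 58], [15, 12, 56], [17, 14, 59], [20, 17, 62], [27, 23, 105], [28, 21, 110], [160, 161, 168], [201, 203, 196], [39, 39, 37], [21, 21, 19], [24, 25, 25]]
```

The bottle's tip is at row 391 against the 387–391 expected, and it is centred. It stands upright on the pocket floor and the arm is clear.

```bash
python3 -c "
from rig import r
print(r.sign_off())"
```

```text
the job is handed in; nothing more can be done
None
```

The holder hangs on both studs with the catch snapped out over its top edge, and the amber dropper bottle stands upright in its pocket. The job was handed in at about 30 s on the robot's clock; no verdict came back.

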